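# Tamp the lantern feet level

## Robot

A 7-joint arm with a two-finger parallel gripper is mounted at the origin on the work surface. World frame = base frame: x ahead of the robot, y to its left, z up, the work surface at z = 0. Lengths are in mm, angles in rad, forces in N, time in s.
With the tool pointing down it reaches from about 350 to 900 mm from the base axis. Payload 19.9 kg.
Tool frame: the origin (TCP) lies on the centre line of the jaws, within the pads' length; the fingertips stand manip.tip_extent ahead of it and the grasp point (between the pads) lies 5 mm behind it (manip.tip_extent is the distance from the TCP to the fingertips, in mm); x points along the fingers, y is the direction in which the jaws open and shut, and the axes are right-handed (so a half turn about x gives the same grasp; the last joint's range is limited). The gripper opens to 94 mm and grips with 3 to 60 N. Pads are 16 mm wide; open, the fingers measure 119 mm over their backs; the gripper's body (75 mm by 177 mm) begins 78 mm behind the grasp point.
Start: joints at [1.19, 0.417, -0.01, 1.614, 0.005, 1.111, -0.053], TCP at [208.305, -589.245, 219.425] pointing down, gripper open.
Joint ranges: [-2.81, 2.81], [-0.39, 2.02], [-1.27, 1.25], [0.06, 2.57], [-1.19, 4.33], [0.19, 2], [-2.82, 2.82]. Speed limits (rad/s): [1.89, 1.89, 2.39, 2.39, 3.01, 3.01, 3.01].

## Interface

Orientations are given as a unit quaternion [w, x, y, z].
In Python, from workcell import sensors, vision, sign_off, manip gives the robot as it stands. The module is installed in compiled form; this text tells all that it offers.
- The arm moves only by the shell command python3 -m pendant 'ROWS' [FORCE]. ROWS is JSON, a list that holds one entry, the list of rows, each a list of 7 numbers: the turn, a rotation vector about the tool's x, y, z in degrees, then the shift along the tool's x, y, z in m, then the opening, from 0 (shut) to 1 (fully open). A call has 1 to 8 rows; each row is the pose to reach, as a shift and turn from the pose measured when the call began, along the tool's axes at that moment; what a row does not reach only later rows make up. A row lasts 1/10 s, in which the tool goes at most 50 mm and 8.59 degrees, less where a joint would pass 70% of its speed; a pose out of reach is approached as far as the arm can. A call with a gripper value outside its range is refused whole. The fingers move at their own pace and stop on an object; FORCE is the grip in N (left out, the last holds). Time passes only in rows, so rows that repeat a pose let the fingers close. It gives the time, the measured TCP pose, the force and the opening at its end, in the units of the state.
- sensors.observe(): the state, without advancing time (a new reading comes with each control period).
- vision.grab_frame(name): name is "scene" or "top"; returns a dict with "color" (480x640x3 uint8, red, green, blue), "depth" (480x640 float32, mm along the optical axis (not along the pixel's ray), 0 where there is no reading), "intrinsics" (3x3 intrinsics, pixels), "T" (4x4, takes a point from camera to world coordinates). Camera axes: x right, y up, looking along -z (the intrinsics and any distortion apply to the point x, -y, -z); pixel columns grow to the right and rows downward; lengths in mm; the calibration is good to about 2 mm. A picture is of the moment at which its call begins.
- sign_off(): hands the job in, once; it reports no verdict.
The state is a dict: "time": time; "joint_pos": joint angles; "qvel": joint speeds; "tau": joint torques, N m; "tcp_pos": TCP position; "ee_rot": TCP orientation; "ft_force": force on the tool from outside, world axes, zero at the start; "wrist_torque": the same for the moment, N m; "opening": finger opening in mm.
Only numpy, scipy, OpenCV 4.12 (cv2) and the standard library are available. Lean on these libraries where they do the work, as an engineer would, in place of code of your own. Each camera call takes 0.05 s, during which the arm holds its last target.

## Task

In each of the two pine boxes one lantern foot is riding up on the others. Take the tamper by its handle and press the feet down flat and level, the taller box first and then the lower one: push squarely down until the soft underlay has given all it will and the bed is firm, then lean on it steadily with about one kilogram's weight (10 N) for a good second, without ramming it. Then stand the tamper upright in the middle of its plywood pad again and let go; touch the feet only with the tamper and leave everything else as it is.

Things in the scene. Friction and masses are not known exactly. Their poses are not given: they have to be found in the camera images.
- box_tall: The taller of two square open pine boxes, fixed to the bench: 116 x 116 mm outside, 104 x 104 mm inside, walls and floor 6 mm thick, rim 90 mm above the bench; origin at the centre of its underside (bench level), x and y along its walls, z up. Its four feet stand on a packing board inside it.
- bed_tall (a point): Centre of the top of the packing board (100 x 100 mm) inside the taller box, 26 mm above the box's origin when unloaded. The board lies on a soft underlay: under a push of about 1 to 3 N it sinks straight down, by anything from 5 to 16 mm (different every time and in each box, and not to be seen from outside), and then comes up hard against firm ground; it rises again slowly when let go. Feet standing flat on it have their tops 26 mm above this point.
- foot_t0: Loose turned beech lantern foot: a puck 36 mm across and 26 mm high, 30 g, with bulging rounded sides and flat ends 25 mm across; origin at the centre of its underside, z up. It lies between the others, 9 mm from the middle of the taller box and rides up about 12 mm on the shoulders of its three neighbours; a straight push of 1 to 3 N makes it spread them (there is room to the walls) and drop flat on the board.
- foot_t1: Loose turned beech lantern foot: a puck 36 mm across and 26 mm high, 30 g, with bulging rounded sides and flat ends 25 mm across; origin at the centre of its underside, z up. One of the three that stand around the proud one in the taller box, flat on the board.
- foot_t2: Loose turned beech lantern foot: a puck 36 mm across and 26 mm high, 30 g, with bulging rounded sides and flat ends 25 mm across; origin at the centre of its underside, z up. One of the three that stand around the proud one in the taller box, flat on the board.
- foot_t3: Loose turned beech lantern foot: a puck 36 mm across and 26 mm high, 30 g, with bulging rounded sides and flat ends 25 mm across; origin at the centre of its underside, z up. One of the three that stand around the proud one in the taller box, flat on the board.
- box_low: The lower of two square open pine boxes, fixed to the bench: 116 x 116 mm outside, 104 x 104 mm inside, walls and floor 6 mm thick, rim 65 mm above the bench; origin at the centre of its underside (bench level), x and y along its walls, z up. Its four feet stand on a packing board inside it.
- bed_low (a point): Centre of the top of the packing board (100 x 100 mm) inside the lower box, 26 mm above the box's origin when unloaded. The board lies on a soft underlay: under a push of about 1 to 3 N it sinks straight down, by anything from 5 to 16 mm (different every time and in each box, and not to be seen from outside), and then comes up hard against firm ground; it rises again slowly when let go. Feet standing flat on it have their tops 26 mm above this point.
- foot_w0: Loose turned beech lantern foot: a puck 36 mm across and 26 mm high, 30 g, with bulging rounded sides and flat ends 25 mm across; origin at the centre of its underside, z up. It lies between the others, 9 mm from the middle of the lower box and rides up about 12 mm on the shoulders of its three neighbours; a straight push of 1 to 3 N makes it spread them (there is room to the walls) and drop flat on the board.
- foot_w1: Loose turned beech lantern foot: a puck 36 mm across and 26 mm high, 30 g, with bulging rounded sides and flat ends 25 mm across; origin at the centre of its underside, z up. One of the three that stand around the proud one in the lower box, flat on the board.
- foot_w2: Loose turned beech lantern foot: a puck 36 mm across and 26 mm high, 30 g, with bulging rounded sides and flat ends 25 mm across; origin at the centre of its underside, z up. One of the three that stand around the proud one in the lower box, flat on the board.
- foot_w3: Loose turned beech lantern foot: a puck 36 mm across and 26 mm high, 30 g, with bulging rounded sides and flat ends 25 mm across; origin at the centre of its underside, z up. One of the three that stand around the proud one in the lower box, flat on the board.
- tamper: Hand tamper standing upright on its plywood pad: round flat steel plate 76 mm across, 14 mm thick, with a straight round wooden handle 26 mm across rising from the plate's centre to 132 mm above its underside; about 0.4 kg. Origin at the centre of the plate's underside, z up along the handle.
- plate: The steel plate of the tamper (part of it, rigid); same origin and axes as the tamper.
- pad: Plywood pad, the tamper's parking place, fixed to the bench: 110 x 110 mm, 8 mm thick; origin at the centre of its underside, x and y along its edges.
- glue: Bystander: loose white glue bottle, 52 mm across, 130 mm high, standing behind the boxes; origin at the centre of its underside.
- offcut: Bystander: loose wood offcut 70 x 26 x 19 mm lying between the boxes and the pad, long side along its x; origin at the centre of its underside.
- tape: Bystander: loose roll of yellow tape lying flat, 64 mm across, 24 mm high; origin at the centre of its underside.
Mind the look-alikes: they are no part of the job. Leave any green or pink look-alike of the foot_t1 alone. What is shaped like the tamper but red or yellow is not meant.

How it is judged (in metres and radians):
On the way, in this order (a step that is already met when the one before it is completed fails the run):
1. the tamper, upright and centred in the taller box, presses its four feet, all flat and level on the board, with more than 6 N for 0.5 s (z of foot_t0 in the frame of bed_tall between -0.002 and 0.0025 m and angle between each of foot_t0, foot_t1, foot_t2, foot_t3, tamper's own z axis and vertical below 0.12 rad and horizontal distance between each of foot_t0, foot_t1, foot_t2, foot_t3 and box_tall below 0.05 m and z of foot_t1 in the frame of bed_tall between -0.002 and 0.0025 m and z of foot_t2 in the frame of bed_tall between -0.002 and 0.0025 m and z of foot_t3 in the frame of bed_tall between -0.002 and 0.0025 m and horizontal distance between tamper and box_tall below 0.02 m and z of tamper in the frame of bed_tall below 0.029 m and contact force between plate and anything else above 6 N), for 0.5 s.
2. the same in the lower box (z of foot_w0 in the frame of bed_low between -0.002 and 0.0025 m and angle between each of foot_w0, foot_w1, foot_w2, foot_w3, tamper's own z axis and vertical below 0.12 rad and horizontal distance between each of foot_w0, foot_w1, foot_w2, foot_w3 and box_low below 0.05 m and z of foot_w1 in the frame of bed_low between -0.002 and 0.0025 m and z of foot_w2 in the frame of bed_low between -0.002 and 0.0025 m and z of foot_w3 in the frame of bed_low between -0.002 and 0.0025 m and horizontal distance between tamper and box_low below 0.02 m and z of tamper in the frame of bed_low below 0.029 m and contact force between plate and anything else above 6 N), for 0.5 s.
At the end, for the whole second after the job is handed in: All eight feet stand flat in their own boxes (undersides within 2.5 mm of the top of the packing board, tilt under 0.12 rad), and the tamper stands at rest upright on its pad, its centre within 25 mm of the pad's centre, tilt under 0.08 rad, let go (z of foot_t0 in the frame of bed_tall between -0.002 and 0.0025 m and angle between each of foot_t0, foot_t1, foot_t2, foot_t3, foot_w0, foot_w1, foot_w2, foot_w3's own z axis and vertical below 0.12 rad and horizontal distance between each of foot_t0, foot_t1, foot_t2, foot_t3 and box_tall below 0.05 m and z of foot_t1 in the frame of bed_tall between -0.002 and 0.0025 m and z of foot_t2 in the frame of bed_tall between -0.002 and 0.0025 m and z of foot_t3 in the frame of bed_tall between -0.002 and 0.0025 m and z of foot_w0 in the frame of bed_low between -0.002 and 0.0025 m and horizontal distance between each of foot_w0, foot_w1, foot_w2, foot_w3 and box_low below 0.05 m and z of foot_w1 in the frame of bed_low between -0.002 and 0.0025 m and z of foot_w2 in the frame of bed_low between -0.002 and 0.0025 m and z of foot_w3 in the frame of bed_low between -0.002 and 0.0025 m and horizontal distance between tamper and pad below 0.025 m and z of tamper in the frame of pad between 0.005 and 0.0105 m and angle between tamper's own z axis and vertical below 0.08 rad and linear speed of tamper below 0.02 m/s); the robot touches nothing.
It fails at once if away from its pad, the tamper's plate is rammed against anything with more than 35 N (contact force between plate and anything else above 35 N and horizontal distance between tamper and pad above 0.08 m).
It fails at once if the gripper touches a foot (contact force between the fingers and foot_t0 above 0.5 N or contact force between the fingers and foot_t1 above 0.5 N or contact force between the fingers and foot_t2 above 0.5 N or contact force between the fingers and foot_t3 above 0.5 N or contact force between the fingers and foot_w0 above 0.5 N or contact force between the fingers and foot_w1 above 0.5 N or contact force between the fingers and foot_w2 above 0.5 N or contact force between the fingers and foot_w3 above 0.5 N).
It fails at once if a bystander (glue bottle, offcut, tape) is shifted by more than 25 mm (distance of any of glue, offcut, tape from where it was at the start of the episode above 0.025 m).
It also fails if it takes over 70 s, if anything falls off the work surface, if the arm or the gripper's body presses on something with over 40 N, if the wrist force passes 120 N, or if a joint passes its speed limit or range.

## Working session

There is one attempt and no reset: what is moved stays moved. The work goes in short steps, Python scripts to look and compute and a shell command to move; the robot and the scene stay as the last step left them, time stands still between calls to the robot, and variables do not carry over. Pictures are saved under pics/ and viewed, and the job is handed in when it is done.

```bash
mkdir -p pics; python3 - <<'E'
from workcell import sensors, vision, manip
import cv2,numpy as np
print(sensors.observe()); print(manip.tip_extent, [a for a in dir(manip) if a[0]!='_'])
for n in ("scene","top"):
    f=vision.grab_frame(n); np.savez(f'{n}0.npz',**f)
    cv2.imwrite(f'pics/{n}0.png',f['color'][:,:,::-1]); print(n,f['intrinsics'],f['T'])
E
```

```text
{'time': 0.0, 'joint_pos': array([ 1.18948001,  0.41798978, -0.01030656,  1.61419238,  0.00470535,
        1.11068754, -0.05301434]), 'qvel': array([-8.90521909e-04,  2.50730177e-05, -6.85054155e-04,  1.22778055e-04,
       -7.85769155e-04,  4.13393743e-04, -8.95801104e-04]), 'tau': array([-8.66686605e-04, -8.51245379e+01,  6.37466926e-01, -4.25993514e+01,
       -4.88506327e-02,  1.85575458e-02,  7.43970645e-05]), 'tcp_pos': array([ 208.1870122 , -588.91498557,  218.80774642]), 'ee_rot': array([-0.11913611, -0.69681634, -0.11999553,  0.69703275]), 'ft_force': array([-0.03137189,  0.4419852 , -0.17096191]), 'wrist_torque': array([ 0.00521392,  0.08365515, -0.02913831]), 'opening': 94.11396510059758}
14.0 ['Unreachable', 'tip_extent']
scene [[543.4542175    0.         320.52919801]
 [  0.         543.4542175  237.95887591]
 [  0.           0.           1.        ]] [[-2.83696787e-01 -4.87660830e-01  8.25653104e-01  1.38473276e+03]
 [ 9.58854637e-01 -1.53850311e-01  2.38595614e-01  2.23035424e+02]
 [ 1.06732512e-02  8.59370116e-01  5.11242687e-01  5.92998762e+02]
 [ 0.00000000e+00  0.00000000e+00  0.00000000e+00  1.00000000e+00]]
top [[532.11312287   0.         329.40529043]
 [  0.         532.11312287 237.87619687]
 [  0.           0.           1.        ]] [[-2.11773094e-02  9.94180157e-01 -1.05628298e-01  4.63559679e+02]
 [-9.99268669e-01 -2.44125887e-02 -2.94304609e-02 -7.91153644e+00]
 [-3.18378404e-02  1.04927791e-01  9.93970075e-01  1.00042448e+03]
 [ 0.00000000e+00  0.00000000e+00  0.00000000e+00  1.00000000e+00]]
```

View pics/scene0.png

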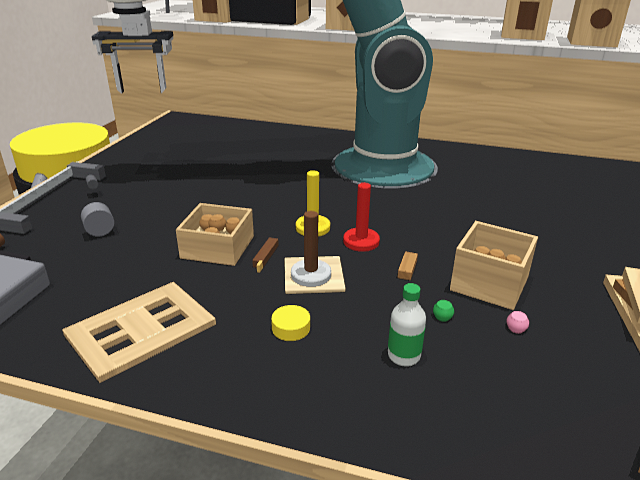

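View pics/top0.png

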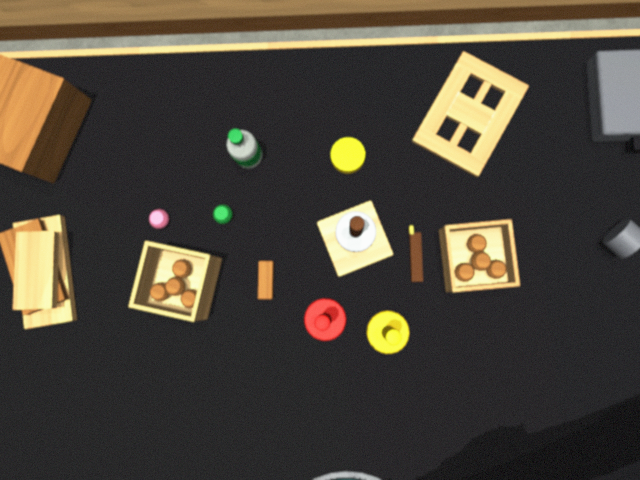

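The brown-handled tamper on its pad is at scene (312,245) and top (356,228). Its look-alikes are the red tamper, scene (362,215) / top (325,320), and the yellow one, scene (313,200) / top (389,332), so I choose the brown one. The green ball at top (222,214) and the pink ball at top (158,218) are foot look-alikes. The boxes are at top (175,283) and (480,257). Next I'll measure.

```bash
cat > h.py <<'E'
import numpy as np,cv2
def cloud(f):
    K=f['intrinsics'];d=f['depth'];v,u=np.mgrid[0:480,0:640]
    X=(u-K[0,2])/K[0,0]*d;Y=-(v-K[1,2])/K[1,1]*d
    P=np.stack([X,Y,-d,np.ones_like(d)],-1)@f['T'].T
    P=P[...,:3].copy();P[d<=0]=np.nan
    return P
E
python3 - <<'E'
import numpy as np,cv2
from h import *
C=[]
for n in("top","scene"):
    f=dict(np.load(n+'0.npz'));P=cloud(f)
    C.append(P.reshape(-1,3)[~np.isnan(P).any(-1).ravel()])
    print(n,'bench z',np.nanmedian(P[360:400,200:260] if n=='top' else P[200:220,390:440],axis=(0,1)))
    # rim fits
    if n=='top':
        T=P
for name,(r0,r1,c0,c1),zs in (("L",(230,330,120,230),(50,110)),("R",(210,300,430,530),(50,110)),("pad",(195,285,310,400),(4,12)),("tamp",(195,285,310,400),(10,200)),("offcut",(255,305,250,280),(10,30)),("glue",(120,175,220,270),(20,200)),("tape",(130,180,325,370),(12,40)),('knife',(225,285,400,425),(3,40)),('red',(295,345,300,350),(10,200)),('yel',(305,360,362,412),(10,200))):
    Q=T[r0:r1,c0:c1].reshape(-1,3);Q=Q[~np.isnan(Q).any(1)]
    Q=Q[(Q[:,2]>zs[0])&(Q[:,2]<zs[1])]
    if name in 'LR':
        h=np.percentile(Q[:,2],80);Q=Q[abs(Q[:,2]-h)<6]
    r=cv2.minAreaRect(Q[:,:2].astype(np.float32))
    print(name,len(Q),'z',np.percentile(Q[:,2],[5,50,95]).round(1),r, Q.min(0).round(),Q.max(0).round())
for name,(r0,r1,c0,c1) in (("L",(255,312,145,205)),("R",(230,285,450,510))):
    Q=T[r0:r1,c0:c1]
    im=cv2.resize(np.nan_to_num(Q[...,2]).astype(np.float32),None,fx=8,fy=8,interpolation=0)
    print(name,np.nanpercentile(Q[...,2],[2,10,30,50,70,90,98]).round(1))
    cv2.imwrite(f'pics/d{name}.png',np.clip(im*2.5,0,255).astype(np.uint8))
f=dict(np.load('top0.npz'));c=f['color'][:,:,::-1]
a=cv2.resize(c[190:290,306:406],None,fx=4,fy=4,interpolation=cv2.INTER_CUBIC)
s=dict(np.load('scene0.npz'))['color'][:,:,::-1]
b=cv2.resize(s[200:300,265:365],None,fx=4,fy=4,interpolation=cv2.INTER_CUBIC)
cv2.imwrite('pics/crop.png',np.hstack([a,b]))
# tamper handle top & plate from both clouds
for n,c in zip(("top","scene"),C):
    for z0,z1 in((12,26),(40,70),(70,100),(100,132),(134,150)):
        q=c[(c[:,2]>z0)&(c[:,2]<z1)&(abs(c[:,0]-480)<90)&(abs(c[:,1]+60)<90)]
        if len(q):print(n,z0,z1,len(q),q.mean(0).round(1),q.min(0).round(),q.max(0).round())
E
```

```text
top bench z [311.20414201 211.86196291   0.77224955]
scene bench z [240.93318289 120.41211579   3.06958722]
L 1055 z [86.4 90.5 93.1] ((494.00909423828125, 297.0191955566406), (117.95787048339844, 116.25333404541016), 76.31783294677734) [425. 227.  84.] [563. 367.  95.]
R 1222 z [61.3 65.3 68.3] ((527.0186157226562, -245.595458984375), (116.34090423583984, 117.42894744873047), 3.9522666931152344) [ 466. -308.   60.] [ 588. -183.   71.]
pad 2195 z [ 4.6  8.4 11.1] ((566.2496948242188, -25.371795654296875), (167.13534545898438, 168.6128692626953), 89.04541015625) [ 482. -109.    4.] [651.  59.  12.]
tamp 1776 z [ 10.3  22.1 140.3] ((568.0613403320312, -25.417236328125), (108.67256164550781, 108.72539520263672), 20.87598991394043) [501. -94.  10.] [635.  42. 145.]
offcut 546 z [16.  19.5 22.4] ((493.6244812011719, 141.69204711914062), (26.695053100585938, 68.57410430908203), 87.9862289428711) [459. 128.  11.] [528. 155.  25.]
glue 943 z [ 31.9  88.4 131.5] ((731.2307739257812, 172.01026916503906), (46.76752853393555, 52.39049530029297), 27.967979431152344) [708. 147.  20.] [758. 198. 13
[... 749 characters left out ...]
p 12 26 2063 [475.7 -60.9  16.8] [ 390. -148.   12.] [570.  30.  26.]
top 40 70 48 [462.  -38.   55.4] [392. -84.  41.] [570.  29.  69.]
top 70 100 46 [461.8 -46.6  85.7] [390. -85.  72.] [570.  27. 100.]
top 100 132 146 [433.4 -38.1 124.3] [390. -94. 100.] [570.  30. 132.]
top 134 150 40 [462.3 -38.2 136.5] [390. -92. 134.] [570.  29. 142.]
scene 12 26 777 [481.8 -65.4  17.8] [ 390. -150.   12.] [570.  30.  26.]
scene 40 70 150 [411.  -43.1  57.6] [392. -93.  40.] [436.  29.  70.]
scene 70 100 208 [409.6 -52.2  84.9] [391. -93.  70.] [435.  30. 100.]
scene 100 132 228 [409.2 -52.1 115.5] [391. -93. 100.] [433.  30. 132.]
scene 134 150 44 [426.6 -48.1 135.9] [390. -94. 134.] [569.  30. 142.]
```

View pics/crop.png

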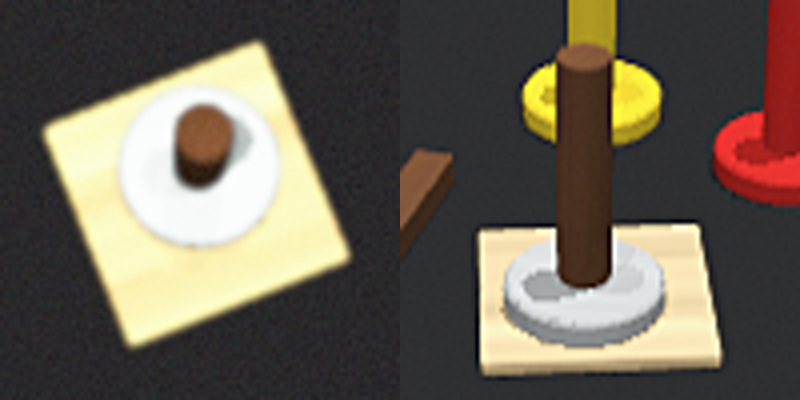

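```bash
python3 - <<'E'
import numpy as np,cv2
from h import *
from scipy.optimize import least_squares
for n in("top","scene"):
    f=dict(np.load(n+'0.npz'));P=cloud(f);c=f['color'].astype(int)
    near=(abs(P[...,0]-573)<75)&(abs(P[...,1]+29)<75)
    def circ(m,R):
        q=P[m]; return least_squares(lambda p:np.minimum(0,R-np.hypot(*(q[:,:2]-p).T)),q[:,:2].mean(0)).x
    for z0,z1 in((19,26),(26,60),(60,100),(100,134),(136,148)):
        m=near&(P[...,2]>z0)&(P[...,2]<z1);q=P[m]
        if len(q):print(n,z0,z1,len(q),q.mean(0).round(1),q.min(0).round(1),q.max(0).round(1))
    # handle axis fit on lateral surface, radius 13
    m=near&(P[...,2]>35)&(P[...,2]<130);q=P[m]
    r=least_squares(lambda p:np.hypot(q[:,0]-p[0]-p[2]*(q[:,2]-80)/100,q[:,1]-p[1]-p[3]*(q[:,2]-80)/100)-13,[573,-29,0,0],loss='soft_l1')
    print('axis',r.x.round(2),np.sqrt((r.fun**2).mean()))
    # plate: top ring
    m=near&(P[...,2]>18.5)&(P[...,2]<27);q=P[m][:,:2].astype(np.float32)
    print('plate mec',cv2.minEnclosingCircle(q))
    sat=c.max(-1)-c.min(-1)
    m=near&(P[...,2]>4)&(P[...,2]<12)&(abs(P[...,0]-570)<90)&(sat>40)
    q=P[m][:,:2].astype(np.float32);print('pad',cv2.minAreaRect(q))
E
```

```text
top 19 26 944 [576.7 -26.8  22.6] [542.1 -63.8  19. ] [616.7  10.4  26. ]
top 26 60 54 [572.5 -28.3  34.7] [551.1 -59.9  26. ] [610.6   4.7  59.9]
top 60 100 35 [569.8 -25.4  79.1] [566.8 -39.6  61. ] [577.  -15.1  96.3]
top 100 134 38 [570.  -25.6 116.5] [566.9 -39.6 100.1] [577.6 -14.9 133.9]
top 136 148 191 [579.5 -27.4 140.2] [567.1 -39.5 136.5] [591.7 -14.9 145. ]
axis [ 5.8018e+02 -2.7410e+01 -1.1000e-01 -1.0000e-02] 0.18810114591430335
plate mec ((579.8771362304688, -27.43583106994629), 37.86716842651367)
pad ((568.0020751953125, -25.477462768554688), (111.83627319335938, 111.11322021484375), 20.283632278442383)
scene 19 26 574 [589.4 -25.5  23.8] [545.1 -65.8  19. ] [617.9   9.7  26. ]
scene 26 60 249 [587.6 -25.6  40.5] [546.8 -62.7  26. ] [616.4   3.   60. ]
scene 60 100 263 [588.4 -25.7  79.7] [578.5 -39.7  60. ] [596.4 -15.   99.5]
scene 100 134 236 [588.8 -25.6 116.9] [577.7 -38.9 100. ] [594.8 -15.7 133.9]
scene 136 148 114 [583.2 -27.3 140.9] [567.2 -40.6 136.1] [593.1 -15.7 144.5]
axis [ 5.7852e+02 -2.8580e+01  6.0000e-01 -3.5000e-01] 1.2588957099914921
plate mec ((580.6019287109375, -27.476842880249023), 38.71240997314453)
pad ((568.2260131835938, -26.40302276611328), (114.97196960449219, 109.8636703491211), 20.457612991333008)
```

The crop shows the brown handle and pale steel plate on the plywood pad, at about (580,-27) mm with the pad centre at (568,-25.5). The taller box is at (494,297) with its rim at 90 mm, and the lower box is at (527,-246) with its rim at 65 mm. Next I'll work out the first move.

```bash
cat > go.py <<'E'
import sys,numpy as np
from workcell import sensors
from scipy.spatial.transform import Rotation as R
def go(t=None):
    s=sensors.observe();q=s['ee_rot'];r=R.from_quat(q[[1,2,3,0]]);M=r.as_matrix()
    # desired: x down, keep y's heading level
    y=M[:,1].copy();y[2]=0;y/=np.linalg.norm(y);x=np.array([0,0,-1.]);D=np.stack([x,y,np.cross(x,y)],1)
    rv=(r.inv()*R.from_matrix(D)).as_rotvec(degrees=True)
    print('t',round(s['time'],2),'tcp',s['tcp_pos'].round(1),'F',s['ft_force'].round(2),'T',s['wrist_torque'].round(2),'open',round(s['opening'],1),'qv',abs(s['qvel']).max().round(3))
    print('x',M[:,0].round(3),'y',M[:,1].round(3),'z',M[:,2].round(3),'turn',rv.round(2),'j',s['joint_pos'].round(2))
    if t is not None: print('shift mm',(M.T@(np.array(t)-s['tcp_pos'])).round(1))
if __name__=='__main__':
    go([float(a) for a in sys.argv[1:]] if len(sys.argv)>1 else None)
E
python3 go.py 580 -27.4 220; python3 -m pendant 2>&1 | head -5
```

```text
t 0.1 tcp [ 208.2 -589.   218.9] F [-0.4  -0.55  0.5 ] T [-0.03 -0.01 -0.  ] open 93.9 qv 0.002
x [-0.     0.001 -1.   ] y [ 0.333 -0.943 -0.001] z [-0.943 -0.333  0.   ] turn [0.   0.   0.06] j [ 1.19  0.42 -0.01  1.61  0.    1.11 -0.05]
shift mm [  -0.7 -405.5 -537.7]
invalid input
```

```bash
python3 -m pendant '[[[0,0,0,0,-0.40,-0.53,1],[0,0,0,0,-0.40,-0.53,1],[0,0,0,0,-0.40,-0.53,1],[0,0,0,0,-0.40,-0.53,1],[0,0,0,0,-0.40,-0.53,1],[0,0,0,0,-0.40,-0.53,1],[0,0,0,0,-0.40,-0.53,1],[0,0,0,0,-0.40,-0.53,1]]]' 40; python3 go.py 580 -27.4 220
```

```text
time: 0.9
tcp_pos: [429.5, -253.7, 219.4]
ee_rot: [-0.119, -0.697, -0.12, 0.697]
ft_force: [0.9, -0.1, 0.1]
opening: 93.7
t 0.9 tcp [ 429.5 -253.7  219.4] F [ 0.9  -0.12  0.11] T [-0.05 -0.07 -0.05] open 93.7 qv 1.072
x [-0.     0.001 -1.   ] y [ 0.333 -0.943 -0.001] z [-0.943 -0.333  0.   ] turn [0.   0.01 0.05] j [ 0.68  0.2  -0.23  1.91  0.05  1.03 -0.81]
shift mm [  -0.5 -163.2 -217.3]
```

```bash
python3 -m pendant '[[[0,0,0,0,-0.163,-0.217,1],[0,0,0,0,-0.163,-0.217,1],[0,0,0,0,-0.163,-0.217,1],[0,0,0,0,-0.163,-0.217,1],[0,0,0,0,-0.163,-0.217,1],[0,0,0,0,-0.163,-0.217,1],[0,0,0,0,-0.163,-0.217,1],[0,0,0,0,-0.163,-0.217,1]]]'; python3 - <<'E'
from go import go
go([580,-27.4,103])
from workcell import vision
import cv2
f=vision.grab_frame("scene");cv2.imwrite('pics/s1.png',f['color'][:,:,::-1])
E
```

```text
time: 1.7
tcp_pos: [579.6, -27.6, 219.0]
ee_rot: [-0.119, -0.696, -0.12, 0.697]
ft_force: [-0.6, -0.4, 0.7]
opening: 93.7
t 1.7 tcp [579.6 -27.6 219. ] F [-0.57 -0.35  0.68] T [-0.05  0.   -0.04] open 93.7 qv 0.024
x [-0.001  0.001 -1.   ] y [ 0.334 -0.943 -0.001] z [-0.943 -0.334  0.001] turn [0.   0.06 0.07] j [ 0.29  0.36 -0.37  1.72  0.14  1.09 -1.36]
shift mm [ 1.16e+02  1.00e-01 -6.00e-01]
```

View pics/s1.png

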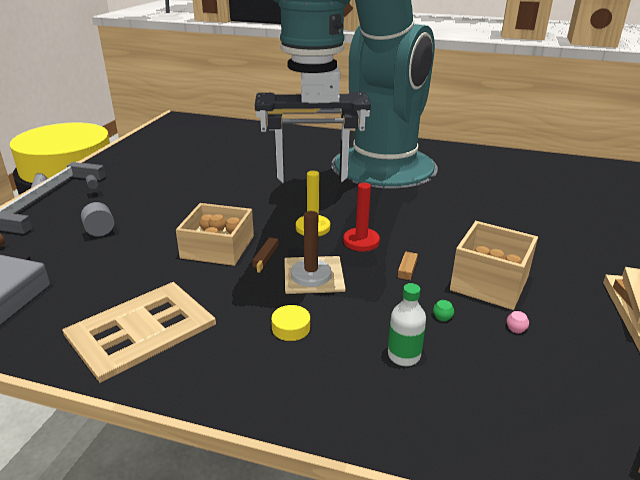

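The open jaws at (281..345,180) are centred over the brown handle at (311,212). I'll descend and grip.

```bash
python3 -m pendant '[[[0,0,0,0.03,0,0,1],[0,0,0,0.06,0,-0.0005,1],[0,0,0,0.085,0,-0.0005,1],[0,0,0,0.105,0,-0.0005,1],[0,0,0,0.116,0,-0.0005,1],[0,0,0,0.116,0,-0.0005,1],[0,0,0,0.116,0,-0.0005,1],[0,0,0,0.116,0,-0.0005,1]]]'; python3 go.py 580 -27.4 103; python3 -m pendant '[[[0,0,0,0,0,0,0.2],[0,0,0,0,0,0,0.2],[0,0,0,0,0,0,0.2],[0,0,0,0,0,0,0],[0,0,0,0,0,0,0],[0,0,0,0,0,0,0],[0,0,0,0,0,0,0],[0,0,0,0,0,0,0]]]' 40; python3 go.py 580 -27.4 103;
```

```text
time: 2.55
tcp_pos: [580.3, -28.4, 104.3]
ee_rot: [0.119, 0.697, 0.119, -0.697]
ft_force: [0.1, -0.4, 0.7]
opening: 93.6
t 2.55 tcp [580.3 -28.4 104.3] F [ 0.12 -0.37  0.74] T [-0.    0.01 -0.03] open 93.6 qv 0.004
x [ 0.  0. -1.] y [ 0.332 -0.943 -0.   ] z [-0.943 -0.332 -0.   ] turn [-0.   -0.03  0.01] j [ 0.26  0.5  -0.34  1.81  0.21  0.87 -1.41]
shift mm [ 1.3 -1.1 -0.1]
time: 3.35
tcp_pos: [580.3, -28.4, 104.3]
ee_rot: [0.119, 0.697, 0.119, -0.697]
ft_force: [-0.6, -0.3, -1.0]
opening: 33.3
t 3.35 tcp [580.3 -28.4 104.3] F [-0.59 -0.32 -0.99] T [-0.01 -0.01  0.02] open 33.3 qv 0.001
x [ 0.  0. -1.] y [ 0.332 -0.943 -0.   ] z [-0.943 -0.332 -0.   ] turn [-0.   -0.02  0.01] j [ 0.26  0.5  -0.34  1.81  0.21  0.87 -1.41]
shift mm [ 1.3 -1.1 -0.1]
```

Still closing.

```bash
python3 -m pendant '[[[0,0,0,0,0,0,0],[0,0,0,0,0,0,0],[0,0,0,0,0,0,0],[0,0,0,0,0,0,0],[0,0,0,0,0,0,0],[0,0,0,0,0,0,0]]]'; python3 go.py;  python3 -m pendant '[[[0,0,0,-0.005,0,0,0],[0,0,0,-0.01,0,0,0],[0,0,0,-0.02,0,0,0],[0,0,0,-0.03,0,0,0],[0,0,0,-0.04,0,0,0],[0,0,0,-0.04,0,0,0],[0,0,0,-0.04,0,0,0]]]'; python3 - <<'E'
from go import go
go([494,297,246])
from workcell import vision
import cv2
f=vision.grab_frame("scene");cv2.imwrite('pics/s2.png',f['color'][:,:,::-1])
E
```

```text
time: 3.95
tcp_pos: [580.2, -28.4, 104.2]
ee_rot: [0.119, 0.697, 0.119, -0.697]
ft_force: [-0.4, -0.6, -3.6]
opening: 25.4
t 3.95 tcp [580.2 -28.4 104.2] F [-0.37 -0.57 -3.61] T [-0.16 -0.09 -0.  ] open 25.4 qv 0.001
x [ 0.  0. -1.] y [ 0.332 -0.943 -0.   ] z [-0.943 -0.332 -0.   ] turn [-0.   -0.01  0.02] j [ 0.26  0.5  -0.34  1.81  0.21  0.87 -1.41]
time: 4.65
tcp_pos: [580.2, -28.5, 144.4]
ee_rot: [0.119, 0.697, 0.119, -0.697]
ft_force: [-0.5, 0.4, -4.3]
opening: 25.4
t 4.65 tcp [580.2 -28.5 144.4] F [-0.53  0.41 -4.34] T [ 0.03  0.01 -0.04] open 25.4 qv 0.011
x [ 0.001  0.    -1.   ] y [ 0.332 -0.943 -0.   ] z [-0.943 -0.332 -0.001] turn [-0.   -0.03  0.  ] j [ 0.27  0.44 -0.35  1.79  0.18  0.94 -1.39]
shift mm [-101.6 -335.7  -26.9]
```

View pics/s2.png

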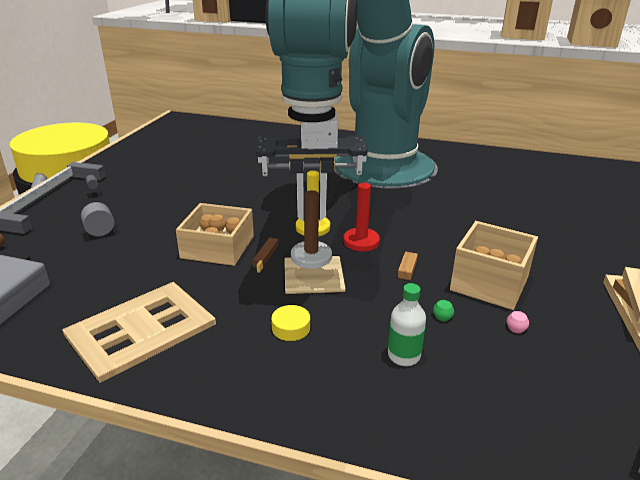

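The tamper hangs upright in the jaws at (311,190..255), clear of the pad. I'll raise it and carry it over the taller box.

```bash
python3 -m pendant '[[[0,0,0,-0.03,0,0,0],[0,0,0,-0.065,0,0,0],[0,0,0,-0.1,-0.03,-0.002,0],[0,0,0,-0.102,-0.07,-0.005,0],[0,0,0,-0.102,-0.11,-0.009,0],[0,0,0,-0.102,-0.15,-0.012,0],[0,0,0,-0.102,-0.18,-0.014,0],[0,0,0,-0.102,-0.20,-0.016,0]]]'; python3 go.py 494 297 246
```

```text
time: 5.5
tcp_pos: [527.5, 167.8, 245.7]
ee_rot: [-0.12, -0.697, -0.12, 0.697]
ft_force: [-0.8, -0.3, -3.3]
opening: 25.8
t 5.5 tcp [527.5 167.8 245.7] F [-0.81 -0.26 -3.33] T [-0.02 -0.   -0.03] open 25.8 qv 0.374
x [-0.001  0.001 -1.   ] y [ 0.334 -0.942 -0.001] z [-0.942 -0.334  0.001] turn [0.   0.04 0.04] j [ 0.03  0.3  -0.47  1.75  0.15  1.13 -1.72]
shift mm [  -0.2 -133.   -11.7]
```

```bash
python3 -m pendant '[[[0,0,0,0,-0.035,-0.003,0],[0,0,0,0,-0.07,-0.006,0],[0,0,0,0,-0.10,-0.009,0],[0,0,0,0,-0.12,-0.011,0],[0,0,0,0,-0.133,-0.0117,0],[0,0,0,0,-0.133,-0.0117,0],[0,0,0,0,-0.133,-0.0117,0],[0,0,0,0,-0.133,-0.0117,0]]]';  python3 - <<'E'
from go import go
go([494,297,246])
from workcell import vision
import cv2,numpy as np
f=vision.grab_frame("scene");g=vision.grab_frame("top");np.savez('top1.npz',**g);np.savez('scene1.npz',**f)
a=f['color'][100:340,380:600,::-1];b=g['color'][180:400,80:300,::-1]
cv2.imwrite('pics/s3.png',np.hstack([cv2.resize(a,(400,436)),cv2.resize(b,(400,436))]))
E
```

```text
time: 6.3
tcp_pos: [494.6, 295.7, 245.7]
ee_rot: [-0.119, -0.697, -0.119, 0.697]
ft_force: [0.0, -0.3, -3.2]
opening: 25.4
t 6.3 tcp [494.6 295.7 245.7] F [ 0.   -0.32 -3.22] T [ 0.   -0.07  0.01] open 25.4 qv 0.003
x [-0.001 -0.    -1.   ] y [ 0.333 -0.943 -0.   ] z [-0.943 -0.333  0.001] turn [0.   0.05 0.01] j [-0.17  0.35 -0.53  1.69  0.19  1.15 -1.98]
shift mm [-0.3 -1.4  0.1]
```

View pics/s3.png

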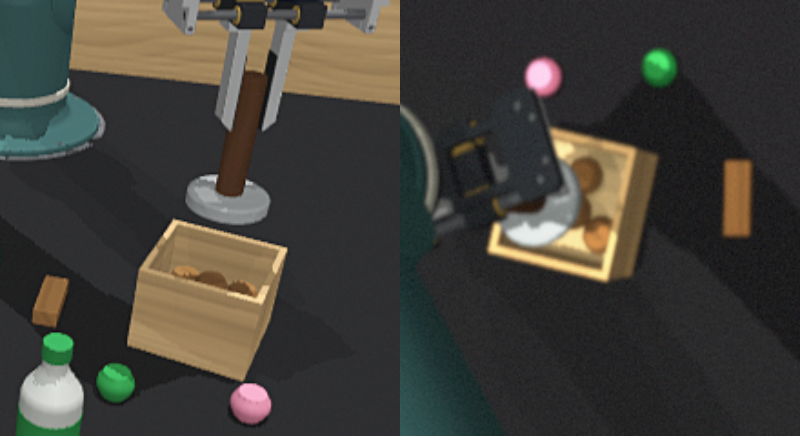

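The tamper is held above the taller box: plate at left-crop (228,197), box opening below it at (212,265). I'll check the plate's centre and tilt from depth.

```bash
cat > plate.py <<'E'
import numpy as np,sys
from h import *
from scipy.optimize import least_squares
def fit(fn,x,y,zt):
    f=dict(np.load(fn));P=cloud(f).reshape(-1,3);P=P[~np.isnan(P).any(1)]
    n=P[(np.hypot(P[:,0]-x,P[:,1]-y)<52)]
    h=n[(n[:,2]>zt+6)&(n[:,2]<zt+110)&(np.hypot(n[:,0]-x,n[:,1]-y)<24)]
    p=n[(abs(n[:,2]-zt)<9)&(np.hypot(n[:,0]-x,n[:,1]-y)>17)]
    print(fn,'plate pts',len(p),'mec',cv2.minEnclosingCircle(p[:,:2].astype(np.float32)) if len(p)>5 else '')
    t=p[p[:,2]>zt-4]
    A=np.c_[t[:,:2]-[x,y],np.ones(len(t))];s=np.linalg.lstsq(A,t[:,2],rcond=None)[0];print(' plane slope',s.round(3))
E
python3 - <<'E'
from plate import *
fit('scene1.npz',494.6,296,163.5);fit('top1.npz',494.6,296,163.5)
for fn in('scene1.npz','top1.npz'):
    P=cloud(dict(np.load(fn))).reshape(-1,3);n=P[(np.hypot(P[:,0]-494,P[:,1]-296)<60)&(P[:,2]>120)]
    print(np.histogram(n[:,2],range(120,300,6)))
E
```

```text
scene1.npz plate pts 728 mec ((495.39434814453125, 296.11199951171875), 38.44941711425781)
 plane slope [-4.40000e-02  3.00000e-03  1.65779e+02]
top1.npz plate pts 730 mec ((492.7993469238281, 296.2662658691406), 37.88734436035156)
 plane slope [-6.00000e-03 -0.00000e+00  1.64217e+02]
(array([  0,   0,   0,   0,   0,  74, 146, 602,  48,  49,  52,  52,  56,
        50,  53,  56,  53,  52,  53,  71, 104, 119, 116, 123, 119, 125,
       127, 148,  88]), array([120, 126, 132, 138, 144, 150, 156, 162, 168, 174, 180, 186, 192,
       198, 204, 210, 216, 222, 228, 234, 240, 246, 252, 258, 264, 270,
       276, 282, 288, 294]))
(array([  0,   0,   0,   0,   0,  39,  91, 671,  17,  12,  15,   8,  14,
         6,  10,  12,  10,   7,   8,   5,   2,   0,   0,   0,   0,   1,
         7,  10,  13]), array([120, 126, 132, 138, 144, 150, 156, 162, 168, 174, 180, 186, 192,
       198, 204, 210, 216, 222, 228, 234, 240, 246, 252, 258, 264, 270,
       276, 282, 288, 294]))
```

```bash
python3 -m pendant '[[[0,0,0,0,-0.0013,0,0],[0,0,0,0.015,-0.0013,0,0],[0,0,0,0.03,-0.0013,0,0],[0,0,0,0.045,-0.0013,0,0],[0,0,0,0.058,-0.0013,0,0],[0,0,0,0.068,-0.0013,0,0],[0,0,0,0.074,-0.0013,0,0],[0,0,0,0.074,-0.0013,0,0]]]'; python3 go.py 494 297 168;  python3 -m pendant '[[[0,0,0,0.001,0,0,0],[0,0,0,0.002,0,0,0],[0,0,0,0.003,0,0,0],[0,0,0,0.004,0,0,0],[0,0,0,0.005,0,0,0],[0,0,0,0.006,0,0,0],[0,0,0,0.007,0,0,0]]]'; python3 go.py
```

```text
time: 7.2
tcp_pos: [493.7, 297.2, 171.0]
ee_rot: [-0.119, -0.696, -0.12, 0.698]
ft_force: [-0.2, 0.0, -3.3]
opening: 25.6
t 7.2 tcp [493.7 297.2 171. ] F [-0.22  0.02 -3.32] T [-0.05  0.02  0.04] open 25.6 qv 0.019
x [-0.002 -0.    -1.   ] y [ 0.333 -0.943 -0.   ] z [-0.943 -0.333  0.002] turn [0.   0.1  0.02] j [-0.2   0.43 -0.51  1.77  0.24  1.01 -2.03]
shift mm [ 3.   0.2 -0.2]
time: 7.9
tcp_pos: [493.7, 297.2, 163.9]
ee_rot: [-0.119, -0.696, -0.12, 0.698]
ft_force: [-0.6, -0.8, -4.8]
opening: 25.5
t 7.9 tcp [493.7 297.2 163.9] F [-0.59 -0.82 -4.78] T [-0.03  0.01 -0.05] open 25.5 qv 0.018
x [-0.002 -0.    -1.   ] y [ 0.333 -0.943 -0.   ] z [-0.943 -0.333  0.002] turn [0.   0.1  0.02] j [-0.2   0.44 -0.5   1.78  0.24  0.99 -2.03]
```

```bash
python3 -m pendant '[[[0,0,0,0.001,0,0,0],[0,0,0,0.002,0,0,0],[0,0,0,0.003,0,0,0],[0,0,0,0.004,0,0,0],[0,0,0,0.005,0,0,0],[0,0,0,0.006,0,0,0],[0,0,0,0.007,0,0,0],[0,0,0,0.008,0,0,0]]]'; python3 go.py
```

```text
time: 8.7
tcp_pos: [493.7, 297.1, 155.8]
ee_rot: [-0.119, -0.696, -0.12, 0.698]
ft_force: [0.2, 0.2, -3.5]
opening: 25.5
t 8.7 tcp [493.7 297.1 155.8] F [ 0.23  0.21 -3.51] T [-0.03 -0.06  0.03] open 25.5 qv 0.018
x [-0.002 -0.    -1.   ] y [ 0.333 -0.943 -0.   ] z [-0.943 -0.333  0.002] turn [0.   0.1  0.02] j [-0.2   0.45 -0.5   1.78  0.25  0.98 -2.04]
```

```bash
python3 -m pendant '[[[0,0,0,0.0007,0,0,0],[0,0,0,0.0014,0,0,0],[0,0,0,0.0021,0,0,0],[0,0,0,0.0028,0,0,0],[0,0,0,0.0035,0,0,0],[0,0,0,0.0042,0,0,0],[0,0,0,0.0049,0,0,0],[0,0,0,0.0056,0,0,0]]]'; python3 go.py
```

```text
time: 9.5
tcp_pos: [493.7, 297.1, 150.2]
ee_rot: [-0.119, -0.696, -0.12, 0.698]
ft_force: [0.3, -0.0, -4.1]
opening: 25.4
t 9.5 tcp [493.7 297.1 150.2] F [ 0.32 -0.01 -4.1 ] T [0.03 0.   0.01] open 25.4 qv 0.014
x [-0.002 -0.    -1.   ] y [ 0.333 -0.943 -0.   ] z [-0.943 -0.333  0.002] turn [0.   0.1  0.02] j [-0.2   0.45 -0.5   1.79  0.26  0.97 -2.04]
```

```bash
python3 -m pendant '[[[0,0,0,0.0005,0,0,0],[0,0,0,0.001,0,0,0],[0,0,0,0.0015,0,0,0],[0,0,0,0.002,0,0,0],[0,0,0,0.0025,0,0,0],[0,0,0,0.003,0,0,0],[0,0,0,0.0035,0,0,0],[0,0,0,0.004,0,0,0]]]'; python3 - <<'E'
from go import go
go()
from workcell import vision
import cv2,numpy as np
f=vision.grab_frame("scene");g=vision.grab_frame("top");np.savez('top1.npz',**g);np.savez('scene1.npz',**f)
a=f['color'][100:340,380:600,::-1];b=g['color'][180:400,80:300,::-1]
cv2.imwrite('pics/s4.png',np.hstack([cv2.resize(a,(400,436)),cv2.resize(b,(400,436))]))
from plate import *
fit('top1.npz',494,297,64)
E
```

```text
time: 10.3
tcp_pos: [493.8, 297.2, 146.2]
ee_rot: [-0.119, -0.696, -0.12, 0.697]
ft_force: [-0.5, 0.2, -1.2]
opening: 25.7
t 10.3 tcp [493.8 297.2 146.2] F [-0.48  0.17 -1.23] T [-0.04  0.02  0.01] open 25.7 qv 0.007
x [-0.002 -0.    -1.   ] y [ 0.333 -0.943 -0.   ] z [-0.943 -0.333  0.002] turn [0.   0.09 0.02] j [-0.21  0.46 -0.5   1.79  0.26  0.96 -2.04]
top1.npz plate pts 513 mec ((485.59130859375, 298.36187744140625), 43.53326416015625)
 plane slope [-8.0000e-03  1.0000e-02  6.4463e+01]
```

View pics/s4.png

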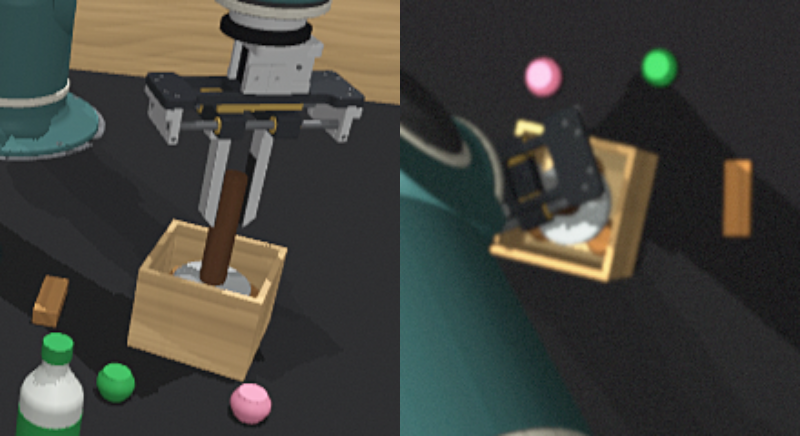

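The plate is in the box at left-crop (213,275), level, and beginning to bear at about 3 N. I'll go on gently.

```bash
python3 -m pendant '[[[0,0,0,0.0004,0,0,0],[0,0,0,0.0008,0,0,0],[0,0,0,0.0012,0,0,0],[0,0,0,0.0016,0,0,0],[0,0,0,0.002,0,0,0],[0,0,0,0.0024,0,0,0],[0,0,0,0.0028,0,0,0]]]'; python3 go.py
```

```text
time: 11.1
tcp_pos: [493.7, 297.2, 143.3]
ee_rot: [-0.119, -0.696, -0.12, 0.698]
ft_force: [-0.2, 0.3, -2.4]
opening: 25.7
t 11.1 tcp [493.7 297.2 143.3] F [-0.23  0.34 -2.38] T [ 0.06 -0.   -0.01] open 25.7 qv 0.007
x [-0.002 -0.    -1.   ] y [ 0.333 -0.943 -0.   ] z [-0.943 -0.333  0.002] turn [0.   0.09 0.02] j [-0.21  0.46 -0.5   1.79  0.26  0.95 -2.04]
```

```bash
python3 -m pendant '[[[0,0,0,0.0003,0,0,0],[0,0,0,0.0006,0,0,0],[0,0,0,0.0009,0,0,0],[0,0,0,0.0012,0,0,0],[0,0,0,0.0015,0,0,0],[0,0,0,0.0018,0,0,0]]]'; python3 go.py
```

```text
time: 11.7
tcp_pos: [493.7, 297.2, 141.5]
ee_rot: [-0.119, -0.696, -0.12, 0.698]
ft_force: [-0.4, 0.5, -2.7]
opening: 25.7
t 11.7 tcp [493.7 297.2 141.5] F [-0.39  0.46 -2.74] T [-0.04 -0.04  0.01] open 25.7 qv 0.005
x [-0.002 -0.    -1.   ] y [ 0.333 -0.943 -0.   ] z [-0.943 -0.333  0.002] turn [0.   0.09 0.02] j [-0.21  0.46 -0.49  1.8   0.26  0.95 -2.04]
```

```bash
python3 -m pendant '[[[0,0,0,0.0003,0,0,0],[0,0,0,0.0006,0,0,0],[0,0,0,0.0009,0,0,0],[0,0,0,0.0012,0,0,0],[0,0,0,0.0015,0,0,0],[0,0,0,0.0018,0,0,0]]]'; python3 go.py
```

```text
time: 12.3
tcp_pos: [493.7, 297.2, 139.7]
ee_rot: [-0.119, -0.696, -0.12, 0.698]
ft_force: [1.1, -0.6, -2.7]
opening: 25.5
t 12.3 tcp [493.7 297.2 139.7] F [ 1.09 -0.64 -2.72] T [ 0.   -0.01 -0.  ] open 25.5 qv 0.006
x [-0.002 -0.    -1.   ] y [ 0.333 -0.943 -0.   ] z [-0.943 -0.333  0.002] turn [0.   0.09 0.02] j [-0.21  0.47 -0.49  1.8   0.26  0.95 -2.05]
```

```bash
python3 -m pendant '[[[0,0,0,0.0003,0,0,0],[0,0,0,0.0006,0,0,0],[0,0,0,0.0009,0,0,0],[0,0,0,0.0012,0,0,0],[0,0,0,0.0015,0,0,0]]]'; python3 go.py
```

```text
time: 12.8
tcp_pos: [493.9, 297.3, 138.6]
ee_rot: [-0.119, -0.697, -0.12, 0.697]
ft_force: [-1.8, -1.5, 7.7]
opening: 25.5
t 12.8 tcp [493.9 297.3 138.6] F [-1.81 -1.47  7.69] T [-0.38  0.38  0.  ] open 25.5 qv 0.004
x [-0.001  0.    -1.   ] y [ 0.333 -0.943 -0.   ] z [-0.943 -0.333  0.001] turn [0.   0.06 0.02] j [-0.21  0.47 -0.49  1.8   0.27  0.94 -2.05]
```

Firm ground: wrist +7.7 N plus 4 N weight gives about 12 N on the plate. I'll hold.

```bash
python3 -m pendant '[[[0,0,0,0.0004,0,0,0],[0,0,0,0.0004,0,0,0],[0,0,0,0.0004,0,0,0]]]'; python3 go.py
```

```text
time: 13.1
tcp_pos: [494.1, 297.4, 138.6]
ee_rot: [-0.119, -0.697, -0.12, 0.697]
ft_force: [-1.7, -2.3, 7.0]
opening: 25.2
t 13.1 tcp [494.1 297.4 138.6] F [-1.75 -2.32  6.97] T [-0.44  0.57  0.05] open 25.2 qv 0.002
x [-0.001  0.    -1.   ] y [ 0.333 -0.943 -0.   ] z [-0.943 -0.333  0.001] turn [0.   0.03 0.02] j [-0.21  0.47 -0.49  1.8   0.27  0.94 -2.05]
```

```bash
python3 -m pendant '[[[0,0,0,0.0004,0,0,0],[0,0,0,0.0004,0,0,0],[0,0,0,0.0004,0,0,0],[0,0,0,0.0004,0,0,0],[0,0,0,0.0004,0,0,0],[0,0,0,0.0004,0,0,0],[0,0,0,0.0004,0,0,0],[0,0,0,0.0004,0,0,0]]]'; python3 go.py;python3 -m pendant '[[[0,0,0,0.0004,0,0,0],[0,0,0,0.0004,0,0,0],[0,0,0,0.0004,0,0,0],[0,0,0,0.0004,0,0,0]]]'; python3 go.py
```

```text
time: 13.9
tcp_pos: [494.2, 297.4, 138.6]
ee_rot: [-0.119, -0.697, -0.12, 0.697]
ft_force: [-1.6, -1.7, 7.1]
opening: 26.2
t 13.9 tcp [494.2 297.4 138.6] F [-1.62 -1.66  7.12] T [-0.49  0.64 -0.06] open 26.2 qv 0.002
x [-0.  0. -1.] y [ 0.333 -0.943 -0.   ] z [-0.943 -0.333  0.   ] turn [0.   0.02 0.01] j [-0.21  0.47 -0.49  1.8   0.27  0.94 -2.05]
time: 14.3
tcp_pos: [494.2, 297.5, 138.6]
ee_rot: [-0.119, -0.697, -0.12, 0.697]
ft_force: [-2.0, -1.1, 6.6]
opening: 25.8
t 14.3 tcp [494.2 297.5 138.6] F [-1.96 -1.1   6.59] T [-0.57  0.74  0.01] open 25.8 qv 0.001
x [-0.  0. -1.] y [ 0.333 -0.943 -0.   ] z [-0.943 -0.333  0.   ] turn [0.   0.01 0.  ] j [-0.21  0.47 -0.49  1.8   0.27  0.94 -2.05]
```

Held for over 1.5 s at about 11 N. I'll lift slowly, move clear, and check the feet.

```bash
python3 -m pendant '[[[0,0,0,-0.0005,0,0,0],[0,0,0,-0.002,0,0,0],[0,0,0,-0.006,0,0,0],[0,0,0,-0.015,0,0,0],[0,0,0,-0.03,0,0,0],[0,0,0,-0.055,0,0,0],[0,0,0,-0.085,0,0,0],[0,0,0,-0.107,0,0,0]]]';python3 -m pendant '[[[0,0,0,-0.005,0.02,0,0],[0,0,0,-0.008,0.06,0,0],[0,0,0,-0.008,0.1,0,0],[0,0,0,-0.008,0.14,0,0],[0,0,0,-0.008,0.17,0,0],[0,0,0,-0.008,0.18,0,0],[0,0,0,-0.008,0.18,0,0]]]'; python3 - <<'E'
from go import go
go([527,-245.6,246])
from workcell import vision
import cv2,numpy as np
f=vision.grab_frame("scene");g=vision.grab_frame("top");np.savez('top2.npz',**g);np.savez('scene2.npz',**f)
a=f['color'][200:320,430:550,::-1];b=g['color'][230:330,120:230,::-1]
cv2.imwrite('pics/s5.png',np.hstack([cv2.resize(a,(400,400)),cv2.resize(b,(400,400),interpolation=cv2.INTER_CUBIC)]))
from h import *
P=cloud(g);q=P[258:310,148:205];print(np.nanpercentile(q[...,2],[30,50,70]))
for r in np.round(q[::3,::3,2]).astype(int):print(*r)
E
```

```text
time: 15.1
tcp_pos: [494.4, 297.8, 248.7]
ee_rot: [0.119, 0.698, 0.12, -0.696]
ft_force: [-0.1, -0.4, -4.4]
opening: 25.8
time: 15.8
tcp_pos: [554.8, 126.9, 257.4]
ee_rot: [0.119, 0.698, 0.119, -0.696]
ft_force: [0.6, 0.5, -3.8]
opening: 25.6
t 15.8 tcp [554.8 126.9 257.4] F [ 0.56  0.46 -3.78] T [ 0.09 -0.    0.02] open 25.6 qv 0.038
x [ 0.002  0.001 -1.   ] y [ 0.331 -0.944 -0.   ] z [-0.944 -0.331 -0.003] turn [-0.   -0.15  0.01] j [ 0.09  0.31 -0.45  1.7   0.15  1.16 -1.64]
shift mm [ 10.9 342.3 149.6]
[668.40908932 671.13911346 674.24219735]
659 661 662 662 662 663 664 666 664 666 666 666 668 665 666 667 666 666 666
661 662 664 663 663 665 666 666 667 668 668 667 668 667 667 668 668 667 667
660 662 664 664 665 665 667 666 -9223372036854775808 667 667 669 668 668 668 667 668 668 668
660 663 663 664 665 667 666 -9223372036854775808 669 669 670 670 669 668 669 670 670 669 669
662 664 665 665 667 668 668 668 668 669 669 668 670 671 670 671 670 671 671
661 664 666 666 667 667 667 668 669 669 669 669 671 671 671 671 671 672 670
663 663 665 666 668 668 669 671 671 669 670 672 671 670 6
[... 215 characters left out ...]
674 674 675 674 674 675 675 674
666 667 668 670 669 670 672 673 673 673 675 675 674 674 674 676 674 676 674
665 667 669 670 669 672 672 672 673 673 675 675 674 678 676 675 677 676 677
667 668 669 669 671 673 674 673 675 675 676 677 676 677 677 678 677 678 679
668 668 671 672 673 673 673 676 676 676 676 678 677 678 678 678 677 678 678
667 669 672 672 672 673 675 674 675 677 677 677 679 678 680 678 679 680 679
668 670 671 672 673 676 676 677 675 677 679 679 680 678 679 680 680 681 680
670 669 671 672 675 674 677 676 678 678 678 679 679 681 680 679 680 681 681
668 669 672 674 673 676 676 678 679 679 679 680 680 681 681 681 681 682 681<stdin>:10: RuntimeWarning: invalid value encountered in cast
```

View pics/s5.png

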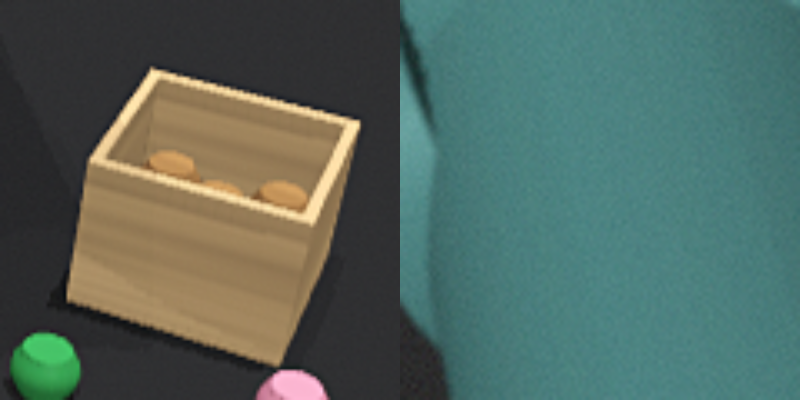

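The top view is blocked by the arm. In the scene crop the foot tops at (172,163), (222,188) and (283,192) look level. I'll check their heights with the scene depth.

```bash
python3 - <<'E'
from h import *
for fn in('scene0.npz','scene2.npz'):
    f=dict(np.load(fn));P=cloud(f);c=f['color'].astype(int)
    m=(np.hypot(P[...,0]-494,P[...,1]-297)<48)&(P[...,2]<80)&(P[...,2]>30)&(c[...,0]-c[...,2]>50)
    v,u=np.nonzero(m)
    Z=np.where(m,P[...,2],0)[244:265,472:530]
    print(fn)
    for r in Z[::2,::2]:print(*[f'{int(a):3d}' for a in r])
E
```

```text
scene0.npz
  0   0   0   0   0   0   0   0   0   0   0   0   0   0   0   0   0   0   0   0   0   0   0   0   0   0   0   0   0
  0   0   0   0   0  55   0   0   0   0   0   0   0   0   0   0   0   0   0   0   0   0   0   0   0   0   0   0   0
  0   0  54  55  56  55  55  54  55   0   0   0   0   0   0   0   0   0   0   0   0   0   0   0   0   0   0   0   0
  0   0  53  53  56  56  55  54  55  67  66  66  64  66  66   0   0   0   0   0   0   0   0   0   0   0   0   0   0
  0   0   0   0  54  54  53  53  63  65  65  67  65  67  66  66   0   0   0   0   0   0   0   0   0   0   0   0   0
  0   0   0   0   0   0   0   0  60  64  66  66  67  66  66  66  63   0   0  53  54   0   0   0   0   0   0   0   0
  0   0   0   0   0   0   0   0   0   0   0  64  64  63  65  64  62  52  53  54  55  55   0   0   0   0   0   0   0
  0   0   0   0   0   0   0   0   0   0   0   0   0   0   0  60  59  52  53  55  53  54  55  55   0   0   0   0   0
  0   0   0   0   0   0   0   0   0   0   0   0   0   0   0   0   0   0  53  53  54  52  53  57  53   0   0   0   0
  0   0   0   0   0   0   0   0   0   0   0  
[... 773 characters left out ...]
   0
  0   0   0   0   0   0   0   0  47   0  54  55  53   0   0   0   0   0   0   0  55  56   0   0   0   0   0   0   0
  0   0   0   0   0   0   0   0   0   0   0  54  53  54  53   0   0   0  54  54  55  55  55  55   0   0   0   0   0
  0   0   0   0   0   0   0   0   0   0   0   0   0   0   0  55   0  49  55  53  53  55  54  54   0   0   0   0   0
  0   0   0   0   0   0   0   0   0   0   0   0   0   0   0   0   0   0  50  53  54  55  55  53  55   0   0   0   0
  0   0   0   0   0   0   0   0   0   0   0   0   0   0   0   0   0   0   0   0   0   0  53  51  52   0   0   0   0
  0   0   0   0   0   0   0   0   0   0   0   0   0   0   0   0   0   0   0   0   0   0   0   0   0   0   0   0   0
```

The proud foot came down from about 66 to 54 mm, level with the others. On to the lower box.

```bash
python3 -m pendant '[[[0,-0.1,0,0,0.03,0.013,0],[0,-0.1,0,0,0.07,0.03,0],[0,-0.1,0,0,0.11,0.048,0],[0,-0.1,0,0,0.15,0.066,0],[0,-0.1,0,0,0.19,0.083,0],[0,-0.1,0,0,0.23,0.1,0],[0,-0.1,0,0,0.26,0.114,0],[0,-0.1,0,0,0.28,0.122,0]]]'; python3 go.py 527 -245.6 240
```

```text
time: 16.7
tcp_pos: [532.5, -176.2, 256.9]
ee_rot: [0.12, 0.697, 0.12, -0.697]
ft_force: [0.3, 0.4, -3.8]
opening: 25.7
t 16.7 tcp [ 532.5 -176.2  256.9] F [ 0.33  0.4  -3.85] T [ 0.06 -0.07  0.06] open 25.7 qv 0.364
x [ 0.001  0.001 -1.   ] y [ 0.334 -0.942 -0.001] z [-0.942 -0.334 -0.001] turn [-0.   -0.06  0.05] j [ 0.51  0.28 -0.3   1.72  0.09  1.15 -1.04]
shift mm [16.8 63.6 28.4]
```

```bash
python3 -m pendant '[[[0,0,0,0.004,0.025,0.011,0],[0,0,0,0.008,0.045,0.02,0],[0,0,0,0.012,0.057,0.0255,0],[0,0,0,0.017,0.0635,0.0285,0],[0,0,0,0.017,0.0635,0.0285,0],[0,0,0,0.017,0.0635,0.0285,0],[0,0,0,0.017,0.0635,0.0285,0]]]';  python3 - <<'E'
from go import go
go([527,-245.6,240])
from workcell import vision
import cv2,numpy as np
f=vision.grab_frame("scene");g=vision.grab_frame("top");np.savez('top3.npz',**g);np.savez('scene3.npz',**f)
a=f['color'][80:320,120:340,::-1];b=g['color'][160:380,400:620,::-1]
cv2.imwrite('pics/s6.png',np.hstack([cv2.resize(a,(400,436)),cv2.resize(b,(400,436))]))
from plate import *
fit('scene3.npz',527,-245.6,158);fit('top3.npz',527,-245.6,158)
E
```

```text
time: 17.4
tcp_pos: [527.4, -244.3, 240.1]
ee_rot: [0.12, 0.697, 0.121, -0.696]
ft_force: [0.1, -0.4, -3.1]
opening: 25.5
t 17.4 tcp [ 527.4 -244.3  240.1] F [ 0.05 -0.36 -3.11] T [-0.02  0.    0.  ] open 25.5 qv 0.003
x [ 0.001  0.001 -1.   ] y [ 0.336 -0.942 -0.001] z [-0.942 -0.336 -0.001] turn [-0.   -0.08  0.05] j [ 0.59  0.33 -0.26  1.7   0.09  1.12 -0.92]
shift mm [0.1 1.1 0.8]
scene3.npz plate pts 541 mec ((528.3870849609375, -243.3932342529297), 39.656455993652344)
 plane slope [-3.70000e-02 -1.50000e-02  1.60058e+02]
top3.npz plate pts 39 mec ((562.6207275390625, -237.36257934570312), 9.337745666503906)
 plane slope [-5.02000e-01 -6.90000e-02  1.76017e+02]
```

View pics/s6.png

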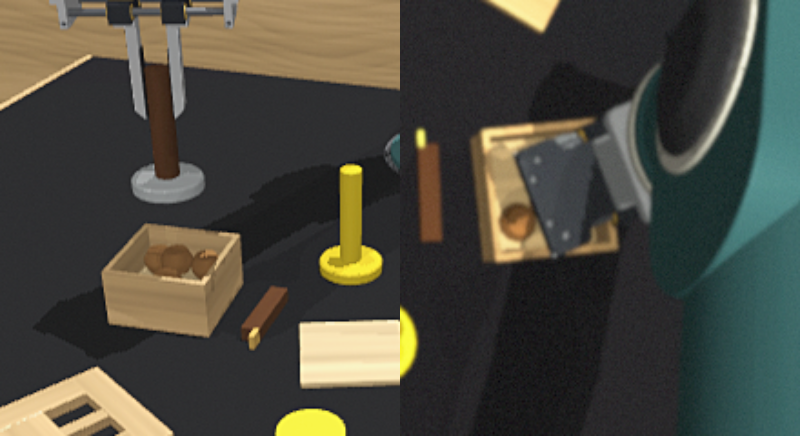

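The tamper hangs centred over the lower box (plate at left-crop (168,183), box at (172,262)). I'll descend.

```bash
python3 -m pendant '[[[0,0,0,0,0.0011,0.0008,0],[0,0,0,0.015,0.0011,0.0008,0],[0,0,0,0.03,0.0011,0.0008,0],[0,0,0,0.045,0.0011,0.0008,0],[0,0,0,0.06,0.0011,0.0008,0],[0,0,0,0.07,0.0011,0.0008,0],[0,0,0,0.075,0.0011,0.0008,0],[0,0,0,0.075,0.0011,0.0008,0]]]'; python3 go.py 527 -245.6 160;  python3 -m pendant '[[[0,0,0,0.0015,0,0,0],[0,0,0,0.003,0,0,0],[0,0,0,0.0045,0,0,0],[0,0,0,0.006,0,0,0],[0,0,0,0.007,0,0,0],[0,0,0,0.008,0,0,0],[0,0,0,0.009,0,0,0]]]'; python3 go.py 527 -245.6 160
```

```text
time: 18.3
tcp_pos: [526.8, -245.9, 164.6]
ee_rot: [0.12, 0.697, 0.121, -0.697]
ft_force: [-0.2, 0.3, -3.3]
opening: 25.2
t 18.3 tcp [ 526.8 -245.9  164.6] F [-0.23  0.28 -3.33] T [ 0.01 -0.01 -0.01] open 25.2 qv 0.014
x [ 0.     0.001 -1.   ] y [ 0.335 -0.942 -0.001] z [-0.942 -0.335 -0.001] turn [-0.   -0.05  0.07] j [ 0.58  0.41 -0.25  1.77  0.12  0.98 -0.94]
shift mm [ 4.6 -0.2 -0.3]
time: 19.0
tcp_pos: [526.8, -245.9, 155.5]
ee_rot: [0.12, 0.697, 0.121, -0.697]
ft_force: [-0.5, -0.8, -2.6]
opening: 25.9
t 19.0 tcp [ 526.8 -245.9  155.5] F [-0.47 -0.79 -2.63] T [ 0.01  0.02 -0.01] open 25.9 qv 0.019
x [ 0.     0.001 -1.   ] y [ 0.335 -0.942 -0.001] z [-0.942 -0.335 -0.001] turn [-0.   -0.05  0.07] j [ 0.58  0.42 -0.25  1.78  0.12  0.96 -0.95]
shift mm [-4.5 -0.2 -0.3]
```

```bash
python3 -m pendant '[[[0,0,0,0.0007,0,0,0],[0,0,0,0.0014,0,0,0],[0,0,0,0.0021,0,0,0],[0,0,0,0.0028,0,0,0],[0,0,0,0.0035,0,0,0],[0,0,0,0.0042,0,0,0],[0,0,0,0.0049,0,0,0]]]'; python3 go.py
```

```text
time: 19.7
tcp_pos: [526.8, -245.9, 150.5]
ee_rot: [0.12, 0.697, 0.121, -0.697]
ft_force: [-0.8, 0.3, -4.2]
opening: 25.3
t 19.7 tcp [ 526.8 -245.9  150.5] F [-0.79  0.33 -4.2 ] T [-0.03  0.02 -0.  ] open 25.3 qv 0.013
x [ 0.     0.002 -1.   ] y [ 0.335 -0.942 -0.001] z [-0.942 -0.335 -0.001] turn [-0.   -0.05  0.07] j [ 0.58  0.43 -0.25  1.78  0.12  0.95 -0.95]
```

```bash
python3 -m pendant '[[[0,0,0,0.0005,0,0,0],[0,0,0,0.001,0,0,0],[0,0,0,0.0015,0,0,0],[0,0,0,0.002,0,0,0],[0,0,0,0.0025,0,0,0],[0,0,0,0.003,0,0,0],[0,0,0,0.0035,0,0,0]]]'; python3 go.py
```

```text
time: 20.4
tcp_pos: [526.9, -245.9, 147.1]
ee_rot: [0.12, 0.697, 0.121, -0.697]
ft_force: [0.5, 0.4, -2.0]
opening: 25.4
t 20.4 tcp [ 526.9 -245.9  147.1] F [ 0.46  0.38 -2.02] T [ 0.03  0.09 -0.01] open 25.4 qv 0.01
x [ 0.001  0.001 -1.   ] y [ 0.335 -0.942 -0.001] z [-0.942 -0.335 -0.001] turn [-0.   -0.06  0.07] j [ 0.58  0.43 -0.25  1.79  0.13  0.94 -0.95]
```

```bash
python3 -m pendant '[[[0,0,0,0.0004,0,0,0],[0,0,0,0.0008,0,0,0],[0,0,0,0.0012,0,0,0],[0,0,0,0.0016,0,0,0],[0,0,0,0.002,0,0,0],[0,0,0,0.0024,0,0,0],[0,0,0,0.0028,0,0,0]]]'; python3 go.py
```

```text
time: 21.1
tcp_pos: [526.9, -245.9, 144.3]
ee_rot: [0.12, 0.697, 0.121, -0.697]
ft_force: [-1.2, 0.3, -2.2]
opening: 25.6
t 21.1 tcp [ 526.9 -245.9  144.3] F [-1.17  0.32 -2.22] T [ 0.01  0.01 -0.07] open 25.6 qv 0.008
x [ 0.001  0.001 -1.   ] y [ 0.335 -0.942 -0.001] z [-0.942 -0.335 -0.001] turn [-0.   -0.06  0.06] j [ 0.58  0.43 -0.25  1.79  0.13  0.94 -0.95]
```

Now into the range where firm ground may come: 1.5 mm per call, checking each before the next.

```bash
python3 -m pendant '[[[0,0,0,0.0003,0,0,0],[0,0,0,0.0006,0,0,0],[0,0,0,0.0009,0,0,0],[0,0,0,0.0012,0,0,0],[0,0,0,0.0015,0,0,0]]]'; python3 go.py
```

```text
time: 21.6
tcp_pos: [526.8, -245.9, 142.7]
ee_rot: [0.12, 0.697, 0.121, -0.697]
ft_force: [-0.2, 0.3, -2.0]
opening: 25.2
t 21.6 tcp [ 526.8 -245.9  142.7] F [-0.2   0.26 -2.01] T [0.02 0.04 0.01] open 25.2 qv 0.006
x [ 0.001  0.001 -1.   ] y [ 0.335 -0.942 -0.001] z [-0.942 -0.335 -0.001] turn [-0.   -0.06  0.07] j [ 0.58  0.44 -0.25  1.79  0.13  0.93 -0.95]
```

```bash
python3 -m pendant '[[[0,0,0,0.0003,0,0,0],[0,0,0,0.0006,0,0,0],[0,0,0,0.0009,0,0,0],[0,0,0,0.0012,0,0,0],[0,0,0,0.0015,0,0,0]]]'; python3 go.py
```

```text
time: 22.1
tcp_pos: [526.8, -245.9, 141.2]
ee_rot: [0.12, 0.697, 0.121, -0.697]
ft_force: [-0.3, 0.5, -2.8]
opening: 25.5
t 22.1 tcp [ 526.8 -245.9  141.2] F [-0.28  0.54 -2.82] T [ 0.09  0.08 -0.04] open 25.5 qv 0.005
x [ 0.001  0.001 -1.   ] y [ 0.335 -0.942 -0.001] z [-0.942 -0.335 -0.001] turn [-0.   -0.05  0.07] j [ 0.58  0.44 -0.25  1.79  0.13  0.93 -0.95]
```

```bash
python3 -m pendant '[[[0,0,0,0.0003,0,0,0],[0,0,0,0.0006,0,0,0],[0,0,0,0.0009,0,0,0],[0,0,0,0.0012,0,0,0],[0,0,0,0.0015,0,0,0]]]'; python3 go.py
```

```text
time: 22.6
tcp_pos: [526.9, -245.9, 139.7]
ee_rot: [0.12, 0.697, 0.121, -0.697]
ft_force: [-1.2, -0.1, -1.4]
opening: 25.4
t 22.6 tcp [ 526.9 -245.9  139.7] F [-1.17 -0.08 -1.45] T [0.04 0.05 0.03] open 25.4 qv 0.008
x [ 0.001  0.001 -1.   ] y [ 0.335 -0.942 -0.001] z [-0.942 -0.335 -0.001] turn [-0.   -0.06  0.07] j [ 0.58  0.44 -0.25  1.79  0.13  0.93 -0.95]
```

```bash
python3 -m pendant '[[[0,0,0,0.0003,0,0,0],[0,0,0,0.0006,0,0,0],[0,0,0,0.0009,0,0,0],[0,0,0,0.0012,0,0,0],[0,0,0,0.0015,0,0,0]]]'; python3 go.py
```

```text
time: 23.1
tcp_pos: [526.8, -245.9, 138.2]
ee_rot: [0.12, 0.697, 0.121, -0.697]
ft_force: [0.2, 0.0, -1.5]
opening: 25.5
t 23.1 tcp [ 526.8 -245.9  138.2] F [ 0.17  0.01 -1.53] T [0.04 0.07 0.04] open 25.5 qv 0.006
x [ 0.001  0.001 -1.   ] y [ 0.335 -0.942 -0.001] z [-0.942 -0.335 -0.001] turn [-0.   -0.05  0.07] j [ 0.58  0.44 -0.25  1.79  0.13  0.92 -0.95]
```

```bash
python3 -m pendant '[[[0,0,0,0.0003,0,0,0],[0,0,0,0.0006,0,0,0],[0,0,0,0.0009,0,0,0],[0,0,0,0.0012,0,0,0],[0,0,0,0.0015,0,0,0]]]'; python3 go.py
```

```text
time: 23.6
tcp_pos: [527.0, -246.0, 137.0]
ee_rot: [0.12, 0.697, 0.121, -0.696]
ft_force: [-1.7, 0.3, 4.7]
opening: 25.5
t 23.6 tcp [ 527. -246.  137.] F [-1.72  0.34  4.71] T [ 0.3   0.49 -0.03] open 25.5 qv 0.004
x [ 0.001  0.001 -1.   ] y [ 0.335 -0.942 -0.001] z [-0.942 -0.335 -0.001] turn [-0.   -0.07  0.05] j [ 0.58  0.44 -0.25  1.79  0.13  0.92 -0.95]
```

```bash
python3 -m pendant '[[[0,0,0,0.0004,0,0,0],[0,0,0,0.0005,0,0,0],[0,0,0,0.0005,0,0,0],[0,0,0,0.0005,0,0,0]]]'; python3 go.py
```

```text
time: 24.0
tcp_pos: [527.2, -246.0, 136.9]
ee_rot: [0.12, 0.697, 0.121, -0.696]
ft_force: [-1.9, 1.5, 6.8]
opening: 25.7
t 24.0 tcp [ 527.2 -246.   136.9] F [-1.89  1.46  6.77] T [ 0.3   0.73 -0.02] open 25.7 qv 0.002
x [ 0.001  0.001 -1.   ] y [ 0.335 -0.942 -0.   ] z [-0.942 -0.335 -0.002] turn [-0.   -0.09  0.03] j [ 0.58  0.44 -0.25  1.79  0.13  0.92 -0.95]
```

About 11 N on firm ground, so I'll hold.

```bash
python3 -m pendant '[[[0,0,0,0.0004,0,0,0],[0,0,0,0.0004,0,0,0],[0,0,0,0.0004,0,0,0],[0,0,0,0.0004,0,0,0],[0,0,0,0.0004,0,0,0],[0,0,0,0.0004,0,0,0],[0,0,0,0.0004,0,0,0],[0,0,0,0.0004,0,0,0]]]'; python3 go.py;python3 -m pendant '[[[0,0,0,0.0004,0,0,0],[0,0,0,0.0004,0,0,0],[0,0,0,0.0004,0,0,0],[0,0,0,0.0004,0,0,0]]]'; python3 go.py
```

```text
time: 24.8
tcp_pos: [527.3, -246.0, 136.9]
ee_rot: [0.12, 0.697, 0.121, -0.696]
ft_force: [-2.7, 1.1, 6.8]
opening: 25.4
t 24.8 tcp [ 527.3 -246.   136.9] F [-2.73  1.09  6.82] T [0.43 0.84 0.01] open 25.4 qv 0.001
x [ 0.002  0.001 -1.   ] y [ 0.335 -0.942 -0.   ] z [-0.942 -0.335 -0.002] turn [-0.   -0.1   0.01] j [ 0.58  0.44 -0.25  1.79  0.13  0.92 -0.95]
time: 25.2
tcp_pos: [527.3, -246.0, 136.9]
ee_rot: [0.12, 0.697, 0.12, -0.696]
ft_force: [-2.3, 1.3, 6.7]
opening: 25.6
t 25.2 tcp [ 527.3 -246.   136.9] F [-2.26  1.26  6.74] T [0.37 0.87 0.02] open 25.6 qv 0.001
x [ 0.002  0.001 -1.   ] y [ 0.335 -0.942 -0.   ] z [-0.942 -0.335 -0.002] turn [-0.   -0.1   0.01] j [ 0.58  0.44 -0.25  1.79  0.13  0.92 -0.95]
```

```bash
python3 -m pendant '[[[0,0,0,-0.0005,0,0,0],[0,0,0,-0.002,0,0,0],[0,0,0,-0.006,0,0,0],[0,0,0,-0.015,0,0,0],[0,0,0,-0.03,0,0,0],[0,0,0,-0.055,0,0,0],[0,0,0,-0.085,0,0,0],[0,0,0,-0.105,0,0,0]]]';python3 -m pendant '[[[0,-0.1,0,0,-0.02,-0.01,0],[0,-0.1,0,0,-0.05,-0.027,0],[0,-0.1,0,0,-0.09,-0.05,0],[0,-0.1,0,0,-0.13,-0.075,0],[0,-0.1,0,0,-0.16,-0.095,0],[0,-0.1,0,0,-0.18,-0.105,0],[0,-0.1,0,0,-0.194,-0.112,0],[0,-0.1,0,0,-0.194,-0.112,0]]]'; python3 - <<'E'
from go import go
go([568.1,-25.9,150])
from workcell import vision
from h import *
f=vision.grab_frame("scene")
P=cloud(f);c=f['color'].astype(int)
cv2.imwrite('pics/s7.png',f['color'][:,:,::-1])
m=(np.hypot(P[...,0]-527,P[...,1]+245.6)<48)&(P[...,2]<80)&(P[...,2]>30)&(c[...,0]-c[...,2]>50)
v,u=np.nonzero(m);Z=np.where(m,P[...,2],0)[v.min():v.max()+1,u.min():u.max()+1]
for r in Z[::2,::2]:print(*[f'{int(a):3d}' for a in r])
E
```

```text
time: 26.0
tcp_pos: [527.7, -246.2, 245.2]
ee_rot: [0.121, 0.698, 0.12, -0.695]
ft_force: [-0.2, 0.1, -4.4]
opening: 25.4
time: 26.8
tcp_pos: [568.4, -23.2, 246.6]
ee_rot: [0.122, 0.698, 0.121, -0.695]
ft_force: [0.0, -0.2, -4.1]
opening: 25.4
t 26.8 tcp [568.4 -23.2 246.6] F [ 0.03 -0.2  -4.15] T [ 0.02 -0.04  0.  ] open 25.4 qv 0.036
x [ 0.004 -0.    -1.   ] y [ 0.339 -0.941  0.002] z [-0.941 -0.339 -0.003] turn [ 0.   -0.19 -0.09] j [ 0.29  0.31 -0.37  1.72  0.12  1.13 -1.34]
shift mm [96.6  2.3  1.5]
  0   0   0   0   0   0   0   0   0   0   0   0   0   0   0   0   0   0   0   0   0
  0   0  55  55  55  54  54   0   0   0   0   0   0   0   0   0   0   0   0   0   0
  0  55  55  53  52  54  53  50   0   0   0   0   0   0   0   0  55  54  56  55   0
 49  50  51  51  50  49  49  53  53  54  54  53   0   0   0  54  55  54  53  55   0
  0  46  47  47  50  47  55  53  53  54  54  52  53   0  48  53  54  54  55  54   0
 41  44  45  43  44  43  52  54  54  54  53  54  50  48  46  50  50  51  51  47   0
  0  39  40  39  39  45  50  49  52  51  51  50  47  47  43  47  47  48  46   0   0
  0   0  32  35  53  53  55  53  47  49  49  44  45  44  39  41  42  44   0   0   0
  0  30   0  55  54  53  53  53  54  46  43  42  41  36   0  37  39   0   0   0   0
  0   0   0   0   0   0   0   0  53  50  39  40  37   0   0   0  30   0   0   0   0
```

View pics/s7.png

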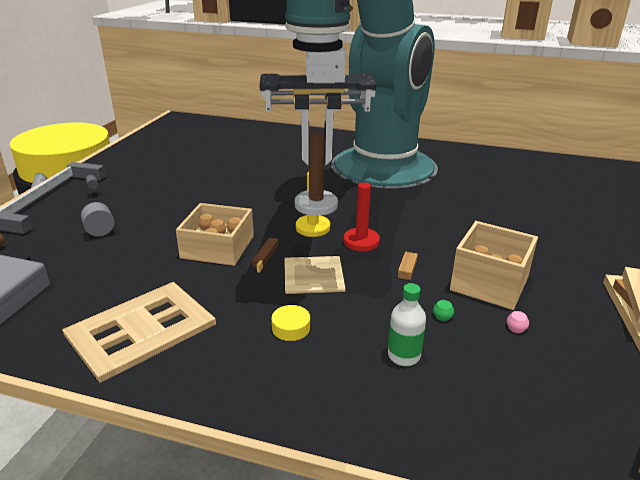

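All four lower-box feet are level at about 54 mm, and the tamper hangs above the empty pad at (315,275). I'll lower it onto the pad.

```bash
python3 -m pendant '[[[0,-0.2,0,0.02,0.0023,0.0015,0],[0,-0.2,0,0.05,0.0025,0.0015,0],[0,-0.2,0,0.08,0.0025,0.0015,0],[0,-0.2,0,0.105,0.0025,0.0015,0],[0,-0.2,0,0.125,0.0025,0.0015,0],[0,-0.2,0,0.134,0.0025,0.0015,0],[0,-0.2,0,0.136,0.0025,0.0015,0],[0,-0.2,0,0.136,0.0025,0.0015,0]]]'; python3 go.py 568.1 -25.9 104.3
```

```text
time: 27.65
tcp_pos: [568.6, -28.5, 111.1]
ee_rot: [0.122, 0.697, 0.12, -0.697]
ft_force: [0.3, -0.2, -4.6]
opening: 25.9
t 27.65 tcp [568.6 -28.5 111.1] F [ 0.26 -0.2  -4.63] T [-0.02 -0.    0.04] open 25.9 qv 0.01
x [ 0.001 -0.002 -1.   ] y [ 0.337 -0.942  0.003] z [-0.942 -0.337 -0.   ] turn [ 0.   -0.   -0.15] j [ 0.26  0.47 -0.34  1.84  0.2   0.87 -1.4 ]
shift mm [ 6.8 -2.6 -0.4]
```

```bash
python3 -m pendant '[[[0,0,-0.1,0.001,-0.001,0,0],[0,0,-0.1,0.002,-0.0015,0,0],[0,0,-0.1,0.003,-0.002,0,0],[0,0,-0.1,0.004,-0.0025,0,0],[0,0,-0.1,0.005,-0.0025,0,0],[0,0,-0.1,0.0055,-0.0025,0,0],[0,0,-0.1,0.006,-0.0025,0,0]]]'; python3 go.py 568.1 -25.9 104.3
```

```text
time: 28.35
tcp_pos: [567.7, -26.2, 105.1]
ee_rot: [0.121, 0.697, 0.12, -0.697]
ft_force: [-0.1, -1.0, -3.7]
opening: 25.5
t 28.35 tcp [567.7 -26.2 105.1] F [-0.09 -0.98 -3.66] T [-0.02 -0.01  0.03] open 25.5 qv 0.01
x [ 0.    -0.001 -1.   ] y [ 0.337 -0.942  0.001] z [-0.942 -0.337  0.   ] turn [-0.    0.   -0.05] j [ 0.26  0.47 -0.34  1.85  0.2   0.85 -1.41]
shift mm [ 0.8 -0.2 -0.5]
```

```bash
python3 -m pendant '[[[0,0,0,0.0003,0,0,0],[0,0,0,0.0006,0,0,0],[0,0,0,0.0009,0,0,0],[0,0,0,0.0012,0,0,0]]]'; python3 go.py 568.1 -25.9 104.3
```

```text
time: 28.75
tcp_pos: [567.9, -26.2, 104.1]
ee_rot: [0.121, 0.697, 0.12, -0.697]
ft_force: [-2.3, -0.6, 5.4]
opening: 25.3
t 28.75 tcp [567.9 -26.2 104.1] F [-2.33 -0.56  5.41] T [ 0.06  0.7  -0.01] open 25.3 qv 0.003
x [ 0.001 -0.001 -1.   ] y [ 0.337 -0.942  0.001] z [-0.942 -0.337 -0.   ] turn [ 0.   -0.02 -0.06] j [ 0.26  0.48 -0.34  1.85  0.2   0.85 -1.41]
shift mm [-0.2 -0.2 -0.3]
```

It's standing on the pad. I'll open the jaws.

```bash
python3 -m pendant '[[[0,0,0,0,0,0,0],[0,0,0,0,0,0,0.35],[0,0,0,0,0,0,0.45],[0,0,0,0,0,0,0.6],[0,0,0,0,0,0,0.8],[0,0,0,0,0,0,1],[0,0,0,0,0,0,1],[0,0,0,0,0,0,1]]]';python3 -m pendant '[[[0,0,0,0,0,0,1],[0,0,0,0,0,0,1],[0,0,0,0,0,0,1],[0,0,0,0,0,0,1]]]'; python3 go.py
```

```text
time: 29.55
tcp_pos: [567.9, -26.3, 104.2]
ee_rot: [0.121, 0.697, 0.12, -0.697]
ft_force: [1.0, 0.3, -0.8]
opening: 77.2
time: 29.95
tcp_pos: [567.9, -26.3, 104.2]
ee_rot: [0.121, 0.697, 0.12, -0.697]
ft_force: [-0.1, 0.4, -0.4]
opening: 93.9
t 29.95 tcp [567.9 -26.3 104.2] F [-0.1   0.42 -0.37] T [-0.01  0.01 -0.02] open 93.9 qv 0.002
x [ 0.001 -0.001 -1.   ] y [ 0.336 -0.942  0.001] z [-0.942 -0.336 -0.   ] turn [ 0.   -0.02 -0.06] j [ 0.26  0.48 -0.34  1.85  0.2   0.85 -1.41]
```

```bash
python3 -m pendant '[[[0,0,0,-0.03,0,0,1],[0,0,0,-0.07,0,0,1],[0,0,0,-0.11,0,0,1],[0,0,0,-0.14,0,0,1],[0,0,0,-0.15,0,0,1]]]';python3 -m pendant '[[[0,0,0,0,0.4,0.5,1],[0,0,0,0,0.4,0.5,1],[0,0,0,0,0.4,0.5,1],[0,0,0,0,0.4,0.5,1],[0,0,0,0,0.4,0.5,1],[0,0,0,0,0.4,0.5,1],[0,0,0,0,0.4,0.5,1],[0,0,0,0,0.4,0.5,1]]]';python3 -m pendant '[[[0,0,0,0,0.06,0.07,1],[0,0,0,0,0.1,0.12,1],[0,0,0,0,0.12,0.15,1],[0,0,0,0,0.12,0.15,1],[0,0,0,0,0.12,0.15,1],[0,0,0,0,0.12,0.15,1]]]'; python3 - <<'E'
from go import go
go()
from workcell import vision
from h import *
from plate import fit
for n in("top","scene"):
    f=vision.grab_frame(n);np.savez(n+'9.npz',**f);P=cloud(f);c=f['color'].astype(int)
    cv2.imwrite(f'pics/{n}9.png',f['color'][:,:,::-1])
    fit(n+'9.npz',568,-26,22)
    q=P[(np.hypot(P[...,0]-568,P[...,1]+26)<25)&(P[...,2]>135)];print('handle top',q.mean(0).round(1))
    for b in((494,297),(527,-245.6)):
        m=(np.hypot(P[...,0]-b[0],P[...,1]-b[1])<46)&(P[...,2]<80)&(P[...,2]>44)&(c[...,0]-c[...,2]>50)
        print(b,np.percentile(P[m][:,2],[2,25,50,75,95,99]).round(1))
E
```

```text
time: 30.45
tcp_pos: [568.8, -26.1, 257.4]
ee_rot: [0.121, 0.698, 0.12, -0.695]
ft_force: [1.2, -0.1, -0.1]
opening: 93.9
time: 31.25
tcp_pos: [356.6, -368.2, 255.2]
ee_rot: [0.121, 0.698, 0.12, -0.695]
ft_force: [1.0, -0.7, 0.3]
opening: 93.8
time: 31.85
tcp_pos: [255.0, -531.9, 253.9]
ee_rot: [0.12, 0.698, 0.12, -0.696]
ft_force: [-0.1, 0.4, -1.3]
opening: 93.9
t 31.85 tcp [ 255.  -531.9  253.9] F [-0.06  0.4  -1.31] T [ 0.04 -0.03  0.  ] open 93.9 qv 0.03
x [ 0.004  0.    -1.   ] y [ 0.335 -0.942  0.001] z [-0.942 -0.335 -0.004] turn [ 0.   -0.2  -0.07] j [ 1.07  0.32  0.    1.67 -0.    1.15 -0.15]
top9.npz plate pts 969 mec ((566.9714965820312, -24.740482330322266), 50.2388801574707)
 plane slope [ 4.000e-03 -4.000e-03  2.266e+01]
handle top [566.6 -24.7 140.2]
(494, 297) [44.5 48.7 51.6 53.2 55.1 56.5]
(527, -245.6) [44.6 49.  51.3 53.  54.9 56. ]
scene9.npz plate pts 649 mec ((569.8043212890625, -25.608617782592773), 50.234832763671875)
 plane slope [-3.3000e-02 -1.3000e-02  2.4078e+01]
handle top [570.9 -24.5 140.6]
(494, 297) [48.8 53.6 54.5 55.2 56.2 57. ]
(527, -245.6) [44.4 49.1 52.7 54.4 55.8 56.4]
```

View pics/top9.png

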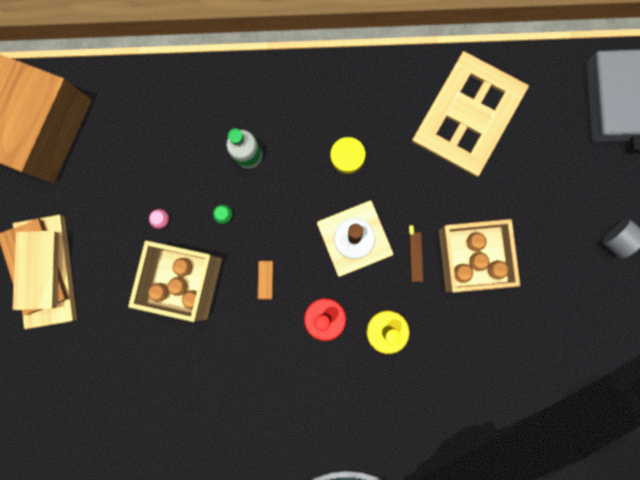

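View pics/scene9.png

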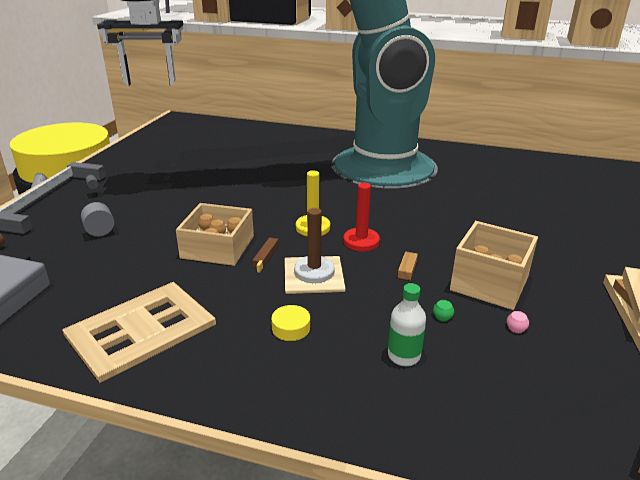

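The tamper stands centred on its pad, at top (355,238) and scene (314,262). The feet are level in both boxes and the bystanders are where they were. I'm handing the job in.

```bash
python3 -c "
from workcell import sign_off; print(sign_off())"
```

```text
the job is handed in; nothing more can be done
None
```

The job is done and handed in at about 32 s of robot time. No verdict is reported.

- **Pressing:** I took the brown-handled tamper from its pad and pressed the taller box first, then the lower one. In each I went down gently to firm ground and leaned on it with about 11 N (7 N at the wrist plus about 4 N tamper weight) for more than a second. I took the wrist force at the end of each call, and no reading came near 35 N on the plate.
- **Feet:** In the scene camera's depth all the foot tops I could see are level at 53–56 mm in both boxes. The proud foot in the taller box came down from about 66 mm. One foot in the taller box is hidden from that camera. The top view shows all four feet in each box and no point above about 56 mm.
- **Tamper:** It is let go, upright and back on its pad. Its handle top is within about 3 mm of the pad's centre, and the gripper is well away.
- **Bystanders:** The glue bottle, offcut and tape look unmoved in both pictures; I compared them by eye, not by measurement.
- **Checks that disagreed:**
  - The automatic circle fit of the plate on the pad came out too large (50 mm radius instead of 38) because it took in pad points, so I did not use it.
  - The scene depth showed a plate slope of about 0.03, where the top camera showed 0.004. It showed a similar slope when the tamper hung upright, so I put it down to calibration.

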